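# Cap, pyramid-pack and shut away tea tubes

### The job

Close every tea tube on the brass tray by pressing both of its end caps fully home, until no red ring shows; the bent steel bracket is there to push against, one end and then, with the tube turned round, the other. Pack the closed tubes lying in the bin along its grooves: first fill the bottom row, where one finished tube already lies, then saddle the remaining ones on top in the gaps between the tubes below. Last, lower the clear lid gently, without slamming it, until it is shut; leave the other things on the counter alone.

Things in the scene. Friction and masses are not known exactly. Their poses are not given: they have to be found in the camera images.
- t1: tea tube to close and pack (3 or 4 of t1..t4 present), lying: cardboard tube 44 mm thick, 100 long, octagonal cap (56 across flats, 26 long) over each end, green at its +x end, yellow at -x. Origin mid-tube on its axis, x along it. 116 mm long with caps home, bare waist then 64; a cap not home stands out up to 10 more and shows a red ring. 170 g. Grip the waist from above.
- t1_green (a joint): how far the green cap (+x end) of t1 stands out from its home position (m): 0 fully home, at most 0.010. It slides stiffly (about 5 N) along the tube and stays where it is left.
- t1_yellow (a joint): how far the yellow cap (-x end) of t1 stands out from its home position (m): 0 fully home, at most 0.010. It slides stiffly (about 5 N) along the tube and stays where it is left.
- t2: tea tube to close and pack (3 or 4 of t1..t4 present), lying: cardboard tube 44 mm thick, 100 long, octagonal cap (56 across flats, 26 long) over each end, green at its +x end, yellow at -x. Origin mid-tube on its axis, x along it. 116 mm long with caps home, bare waist then 64; a cap not home stands out up to 10 more and shows a red ring. 170 g. Grip the waist from above.
- t2_green (a joint): how far the green cap (+x end) of t2 stands out from its home position (m): 0 fully home, at most 0.010. It slides stiffly (about 5 N) along the tube and stays where it is left.
- t2_yellow (a joint): how far the yellow cap (-x end) of t2 stands out from its home position (m): 0 fully home, at most 0.010. It slides stiffly (about 5 N) along the tube and stays where it is left.
- t3: tea tube to close and pack (3 or 4 of t1..t4 present), lying: cardboard tube 44 mm thick, 100 long, octagonal cap (56 across flats, 26 long) over each end, green at its +x end, yellow at -x. Origin mid-tube on its axis, x along it. 116 mm long with caps home, bare waist then 64; a cap not home stands out up to 10 more and shows a red ring. 170 g. Grip the waist from above.
- t3_green (a joint): how far the green cap (+x end) of t3 stands out from its home position (m): 0 fully home, at most 0.010. It slides stiffly (about 5 N) along the tube and stays where it is left.
- t3_yellow (a joint): how far the yellow cap (-x end) of t3 stands out from its home position (m): 0 fully home, at most 0.010. It slides stiffly (about 5 N) along the tube and stays where it is left.
- t4: tea tube to close and pack (3 or 4 of t1..t4 present), lying: cardboard tube 44 mm thick, 100 long, octagonal cap (56 across flats, 26 long) over each end, green at its +x end, yellow at -x. Origin mid-tube on its axis, x along it. 116 mm long with caps home, bare waist then 64; a cap not home stands out up to 10 more and shows a red ring. 170 g. Grip the waist from above.
- t4_green (a joint): how far the green cap (+x end) of t4 stands out from its home position (m): 0 fully home, at most 0.010. It slides stiffly (about 5 N) along the tube and stays where it is left.
- t4_yellow (a joint): how far the yellow cap (-x end) of t4 stands out from its home position (m): 0 fully home, at most 0.010. It slides stiffly (about 5 N) along the tube and stays where it is left.
- p1: a finished tube of the same size, caps fixed and home, already lying in groove 1, y = -79 mm, (exactly one of p1..p3 is present). Origin and x axis as for t1.
- p2: a finished tube of the same size, caps fixed and home, already lying in groove 2, y = 0 mm, (exactly one of p1..p3 is present). Origin and x axis as for t1.
- p3: a finished tube of the same size, caps fixed and home, already lying in groove 3, y = 79 mm, (exactly one of p1..p3 is present). Origin and x axis as for t1.
- bin: white open bin 165 (x) x 270 (y) mm, walls 68 high, 5 thick, floor 6; fixed. Origin: centre of underside. Blue V ridges (26 high, only at 36 to 62 mm either side of the middle: room for fingers between) make 3 grooves along x at y = -79, 0, 79. Tube axis in a groove: x 0, z 34; saddled on top in a gap: y -39.5 or 39.5, z 74. Lid hinge line along y at x 82.5, z 68.
- lid (a joint): angle of the clear lid of the bin (rad): 0 shut, about 1.55 standing upright, 1.75 at most. The hinge is stiff (about 0.35 N m): the lid stays where it is left. The lid is 165 x 270 mm with a 44 mm deep skirt.
- lid_bar (a point): middle of the blue round handle bar on the lid's front edge: 12 mm thick, 120 mm long along the bin's y, 40 mm clear of the lid's edge; 205 mm from the hinge line and 22 mm to the lid's upper side of it. With the lid upright it is on top; shut it is in front at 90 mm height.
- bracket: bent steel stop bracket screwed to the counter: upright plate 100 mm wide, 150 mm high, its flat face (with a black rubber patch) towards its own -x (towards the robot), gussets behind. Origin at the foot of the face, mid width; a cap is pushed square against the face along the bracket's +x, well at 110 mm height.
- dish: bystander, leave alone: white ceramic sauce dish, 76 mm across, 25 mm tall
- paper_cup: bystander, leave alone: white paper cup, 72 mm across, 80 mm tall
- bowl: bystander, leave alone: green plastic bowl, 180 mm across, 55 mm tall
- jar: bystander, leave alone: amber jar with white lid, 76 mm across, 110 mm tall
- tin: bystander, leave alone: blue tin, 100 mm across, 120 mm tall

How it is judged:
By the outcome, as a careful person would: the job done as asked, in the order asked, and still so for the second after the job is handed in, with the robot touching nothing.
Of t1, t2, t3, t4 only 3 to 4 are there at a start; the rules pass over those that are not, and their reading is None.
Of p1, p2, p3 only 1 to 1 are there at a start; the rules pass over those that are not, and their reading is None.
At some moment in a run one of t1, t2, t3, t4 may be knocked a few centimetres aside while the robot is not near it.
Once in a run the grip may slacken for a moment while it holds something.
It also fails if it takes over 210 s, if anything falls off the work surface, if the arm or the gripper's body presses on something with over 40 N, if the wrist force passes 120 N, or if a joint passes its speed limit or range.

### The arm

A 6-joint arm with a two-finger parallel gripper is mounted at the origin on the work surface. World frame = base frame: x ahead of the robot, y to its left, z up, the work surface at z = 0. Lengths are in m, angles in rad, forces in N, time in s.
With the tool pointing down it reaches from about 0.275 to 0.825 m from the base axis. Payload 4.9 kg.
Tool frame: the origin (TCP) lies midway between the tips of the shut fingers; the grasp point (between the pads) lies 19 mm behind it (grip_point_offset is the distance from the TCP to the grasp point, in m); z points along the fingers, y is the line along which they close (so a half turn about z gives the same grasp; the last joint's range is limited). The gripper opens to 85 mm and grips with 20 to 120 N. Pads are 22 mm wide; open, the fingers measure 114 mm over their backs; the gripper's body (76 mm by 85 mm) begins 54 mm behind the grasp point. The pads swing forward as they close: fully open they stand 13 mm farther back than shut.
Start: joints at [-1.45, 0.326, -0.193, 1.052, 0, 1.437], TCP at [0.139, -0.532, 0.231] pointing down, gripper open.
Joint ranges: [-2.65, 2.65], [-0.97, 1.79], [-1.3, 1.35], [-1.93, 2.1], [-1.47, 1.37], [-3.14, 3.14]. Speed limits (rad/s): [2.57, 2.57, 3.14, 3.14, 3.14, 3.14].

### API

Orientations are given as a rotation vector (axis times angle).
In Python, from cell import * gives the robot as it stands. Calls block until the motion is done:
- movep(position, orientation): joint-space move of the TCP to a pose.
- move_l(position, velocity=0.15, rot=None, until_force=None): straight line of the TCP; rot=None keeps the orientation; velocity is the mean speed in m/s. With until_force (N) it stops when the force on the tool has changed by that much, and returns True; else False.
- set_joints(angles): joint-space move.
- let_go() and grab(newtons=None): open the fingers fully, or close them until they stop; newtons is the grip in N (None keeps the last).
- sleep(seconds).
- ik(position, orientation): joint angles nearest the present ones, or None.
- get_state(): the state.
- grab_frame(name): name is "scene" or "side" or "wrist"; returns a dict with "img" (480x640x3 uint8, red, green, blue), "fx", "fy", "cx", "cy" (pixels), "cam_to_world" (4x4, takes a point from camera to world coordinates); the wrist camera has in their place "T_tool_cam" (4x4, takes a point from camera to tool coordinates, whose origin is the TCP and whose axes are the flange's). Camera axes: x right, y down, z forward; pixel columns grow to the right and rows downward; lengths in m; the calibration is good to about 2 mm. A picture is of the moment at which its call begins: read the wrist's pose just before it. There is no depth.
A pose or a line that the arm cannot do raises MotionError and nothing moves.
- sign_off(): hands the job in; it is judged then, once.
Trained networks look in the newest picture that a camera, given by its name, has taken for a name from the list of things; names that differ only in an ending like _2 or _b are one class to them, and where a whole thing is asked for, a point or a joint stands for the part that bears it (a point fixed in the world has none). Each returns a list of dicts, best first, with "score" (0 to 1); they miss things now and then, are a little off and sometimes report something else, mostly with a low value. They report only what shows in the picture. A call takes as long as a camera call.
- spot_in(camera, name): "centre" ([column, row] in pixels, amid what is visible of it).
- silhouettes(camera, name): "mask" (480x640 bool, what is visible of it) and "centre" ([column, row] in pixels, amid what is visible of it).
- tip_of(camera, name): "centre" ([column, row] in pixels: a listed point, or the origin of a listed thing).
The state is a dict: "clock": time; "q": joint angles; "joint_velocities": joint speeds; "tau": joint torques, N m; "position": TCP position; "eef_rot": TCP orientation; "contact_force": force on the tool from outside, world axes, zero at the start; "wrist_torque": the same for the moment, N m; "finger_gap": opening from 0.0 (shut) to 1.0 (fully open); "grasp_force": force on a finger pad.
Only numpy, scipy, OpenCV 4.12 (cv2) and the standard library are available. Lean on these libraries where they do the work, as an engineer would, in place of code of your own. Each camera call takes 0.05 s, during which the arm holds its last target. There are 200 camera calls.

## Working session

There is one attempt and no reset: what is moved stays moved. The work goes in short steps, each a Python script; the robot and the scene stay as the last script left them, time stands still between calls to the robot, and variables do not carry over. Pictures are saved under pics/ and viewed, at most 14 in all, crops included, and the job is handed in when it is done.

```bash
mkdir -p pics; ls
python3 - <<'E'
from cell import *
import cv2
for c in ["scene","side"]:
    f=grab_frame(c); cv2.imwrite(f"pics/{c}0.png",f["img"][:,:,::-1])
    print(c,f["fx"],f["cx"],f["cy"],f["cam_to_world"].round(3).tolist())
    for n in ["t1","t2","p1","bin","bracket","lid","lid_bar","jar","tin","bowl"]:
        print(n,[(d["score"],[round(float(x)) for x in d["centre"]]) for d in tip_of(c,n)][:6])
s=get_state(); print(s)
f=grab_frame("wrist"); print(f["T_tool_cam"].round(4).tolist(),f["fx"])
E
```

```text
pics
scene 574.3432354111762 310.43714627397407 231.5800664331467 [[0.439, 0.67, -0.599, 1.466], [0.898, -0.34, 0.278, -0.315], [-0.018, -0.66, -0.751, 1.214], [0.0, 0.0, 0.0, 1.0]]
t1 [(0.97, [202, 245]), (0.89, [148, 295]), (0.79, [140, 261]), (0.56, [220, 270])]
t2 [(0.97, [202, 245]), (0.89, [148, 295]), (0.79, [140, 261]), (0.56, [220, 270])]
p1 []
bin [(0.65, [340, 231])]
bracket [(0.78, [273, 307])]Traceback (most recent call last):
  File "<stdin>", line 7, in <module>
ValueError: it knows: bin, bowl, bracket, dish, jar, lid_bar, p, paper_cup, t, tin
```

Run:
```python
from cell import *
import cv2
for c in ["scene","side"]:
    f=grab_frame(c); cv2.imwrite(f"pics/{c}0.png",f["img"][:,:,::-1])
    print(c,f["fx"],f["cx"],f["cy"],f["cam_to_world"].round(3).tolist())
    for n in ["t1","p2","bin","bracket","lid_bar","jar","tin","bowl","paper_cup","dish"]:
        try: print(n,[(d["score"],[round(float(x)) for x in d["centre"]]) for d in tip_of(c,n)][:6])
        except Exception as e: print(n,e)
s=get_state(); print(s)
f=grab_frame("wrist"); print(f["T_tool_cam"].round(4).tolist(),f["fx"])
```

```text
scene 574.3432354111762 310.43714627397407 231.5800664331467 [[0.439, 0.67, -0.599, 1.466], [0.898, -0.34, 0.278, -0.315], [-0.018, -0.66, -0.751, 1.214], [0.0, 0.0, 0.0, 1.0]]
t1 [(0.83, [139, 261]), (0.74, [148, 294]), (0.61, [200, 248]), (0.61, [216, 271])]
p2 [(0.73, [265, 235]), (0.39, [218, 270])]
bin [(0.58, [340, 230])]
bracket [(0.55, [275, 305])]
lid_bar [(0.8, [361, 179]), (0.72, [274, 307])]
jar [(0.69, [437, 217])]
tin [(0.75, [388, 167])]
bowl [(0.84, [391, 284])]
paper_cup [(0.66, [225, 357])]
dish [(0.57, [265, 233])]
side 441.41539151861764 319.44611410604085 229.9993172848008 [[0.971, -0.156, 0.179, 0.346], [-0.237, -0.699, 0.675, -0.647], [0.02, -0.698, -0.716, 0.862], [0.0, 0.0, 0.0, 1.0]]
t1 [(0.83, [364, 404]), (0.71, [342, 323]), (0.58, [298, 338]), (0.58, [304, 417])]
p2 [(0.65, [304, 212])]
bin [(0.55, [306, 224])]
bracket [(0.97, [392, 286]), (0.51, [364, 404])]
lid_bar [(0.82, [341, 134])]
jar [(0.61, [312, 161])]
tin [(0.73, [231, 171])]
bowl [(0.63, [380, 202]), (0.32, [228, 170])]
paper_cup [(0.78, [448, 341])]
dish [(0.77, [285, 285])]
{'clock': 1.4, 'q
[... 151 characters left out ...]
99612749e-04,  1.99182028e-03,  2.91843896e-04,  6.81613567e-05,
        3.49824070e-04,  2.96427182e-05]), 'tau': array([-3.13317314e-04, -4.43326414e+01,  2.62750894e+01,  1.18791813e-03,
       -1.04552141e-04,  5.10614313e-06]), 'position': array([ 0.13865663, -0.53226499,  0.23129277]), 'eef_rot': array([3.11611045e+00, 3.99187303e-01, 4.13340246e-05]), 'contact_force': array([4.31731919e-01, 2.84250677e-01, 3.91091695e-04]), 'wrist_torque': array([-0.03995387,  0.05464652, -0.00136701]), 'grasp_force': 0.0, 'finger_gap': 1.0005727397332413}
[[-0.0004, -0.9508, -0.3097, 0.0792], [1.0, -0.0004, 0.0001, -0.0002], [-0.0002, -0.3097, 0.9508, -0.1429], [0.0, 0.0, 0.0, 1.0]] 373.5106515065769
```

View pics/scene0.png

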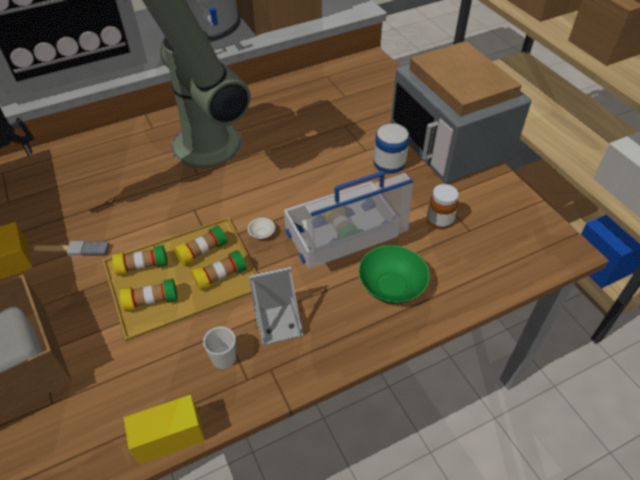

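View pics/side0.png

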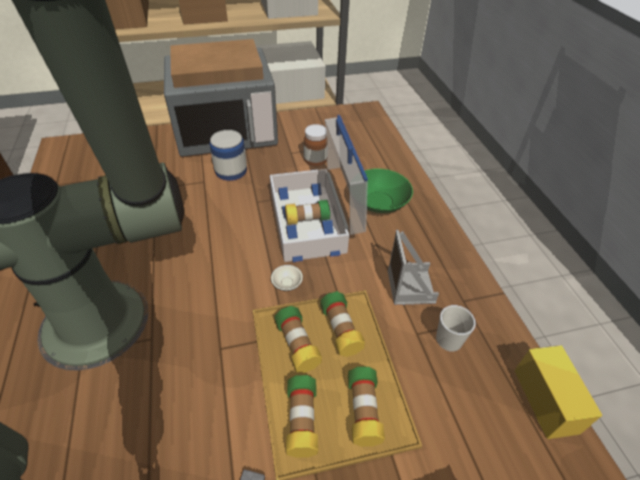

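The scene shows four tubes on the tray, at scene pixels (140,260), (200,245), (148,294) and (220,270). The finished tube lies in the middle groove, the lid is upright with its bar at (361,180), and the bracket is at (275,305). Next I triangulate, then refine with the wrist camera.

```bash
cat > h.py <<'E'
from cell import *
import numpy as np, cv2
from scipy.spatial.transform import Rotation as R
def cam(f):
    if "cam_to_world" in f: return f["cam_to_world"]
    return f["M"]@f["T_tool_cam"]
def look(c):
    s=get_state(); f=grab_frame(c)
    M=np.eye(4); M[:3,:3]=R.from_rotvec(s["eef_rot"]).as_matrix(); M[:3,3]=s["position"]; f["M"]=M
    return f
def ray(f,px):
    T=cam(f); d=np.array([(px[0]-f["cx"])/f["fx"],(px[1]-f["cy"])/f["fy"],1.])
    d=T[:3,:3]@d; return T[:3,3],d/np.linalg.norm(d)
def tri(rays):
    A=np.zeros((3,3));b=np.zeros(3)
    for o,d in rays:
        P=np.eye(3)-np.outer(d,d);A+=P;b+=P@o
    x=np.linalg.solve(A,b)
    return x, max(np.linalg.norm((np.eye(3)-np.outer(d,d))@(x-o)) for o,d in rays)
def onz(f,px,z):
    o,d=ray(f,px); return (o+d*(z-o[2])/d[2])
def proj(f,p):
    T=np.linalg.inv(cam(f)); q=T[:3,:3]@np.asarray(p)+T[:3,3]
    return np.array([f["fx"]*q[0]/q[2]+f["cx"],f["fy"]*q[1]/q[2]+f["cy"]])
def down(yaw): # tool z down, tool x at heading yaw; closing line y perpendicular
    return (R.from_euler('z',yaw)*R.from_euler('x',np.pi)).as_rotvec()
E
python3 - <<'E'
from h import *
fs={c:look(c) for c in ["scene","side"]}
for n,hz in [("t1",.028),("p2",.034),("bin",0),("bracket",0),("lid_bar",.27),("jar",.0),("tin",.0),("bowl",0),("paper_cup",0),("dish",0)]:
    det={c:tip_of(c,n) for c in fs}
    if n=="t1":
        for c in fs:
            for d in det[c]: print(n,c,d["score"],onz(fs[c],d["centre"],hz).round(3))
    else:
        a,b=[det[c][0]["centre"] if det[c] else None for c in fs]
        if a is None or b is None: print(n,a,b); continue
        x,e=tri([ray(fs["scene"],a),ray(fs["side"],b)]); print(n,x.round(3),round(e,4))
E
```

```text
t1 scene 0.94 [ 0.431 -0.158  0.028]
t1 scene 0.84 [ 0.529 -0.33   0.028]
t1 scene 0.57 [ 0.401 -0.324  0.028]
t1 scene 0.56 [ 0.523 -0.146  0.028]
t1 side 0.91 [ 0.532 -0.328  0.028]
t1 side 0.84 [ 0.406 -0.327  0.028]
t1 side 0.67 [ 0.53  -0.147  0.028]
t1 side 0.6 [ 0.439 -0.169  0.028]
p2 None [303.8, 212.3]
bin [ 0.533  0.204 -0.003] 0.0001
bracket [ 0.683 -0.057 -0.004] 0.0016
lid_bar [0.554 0.243 0.193] 0.0066
jar [ 0.614  0.489 -0.008] 0.0009
tin [ 0.348  0.481 -0.011] 0.0072
bowl [ 0.756  0.242 -0.008] 0.0017
paper_cup [ 0.721 -0.11   0.302] 0.2266
dish [ 0.435  0.211 -0.038] 0.1493
```

```bash
cat > v.py <<'E'
from h import *
import pickle
views=[("tray",[.45,-.22,.34],0),("tray2",[.52,-.20,.34],0),("brk",[.56,-.02,.34],0),("bin",[.50,.16,.36],0),("bin2",[.42,.24,.36],0)]
out={}
for n,p,y in views:
    try: movep(p,down(y))
    except Exception as e: print(n,e); continue
    f=look("wrist"); f["det"]={k:tip_of("wrist",k) for k in ["t1","p2","bin","bracket","lid_bar","dish","paper_cup","jar","tin"]}
    f["sil"]={k:silhouettes("wrist",k) for k in ["t1","p2"]}
    cv2.imwrite(f"pics/w_{n}.png",f["img"][:,:,::-1]); out[n]=f
    print(n,get_state()["clock"],get_state()["q"].round(2))
    for k,z in [("t1",.028),("p2",.04),("bin",0),("bracket",0)]:
        print(" ",k,[(d["score"],np.round(d["centre"]).tolist(),onz(f,d["centre"],z)[:2].round(3).tolist()) for d in f["det"][k][:5]])
pickle.dump(out,open("v.pkl","wb"))
E
python3 v.py; python3 -c "
import cv2,numpy as np
g=lambda n:cv2.imread(f'pics/w_{n}.png')
cv2.imwrite('pics/m1.png',cv2.resize(np.vstack([np.hstack([g('tray'),g('brk')]),np.hstack([g('bin'),g('bin2')])]),(800,600),interpolation=cv2.INTER_AREA))"
```

```text
tray 4.8167 [-0.6   0.18 -0.11  1.28  0.    2.54]
  t1 [(0.96, [272.0, 200.0], [0.431, -0.162]), (0.93, [412.0, 119.0], [0.526, -0.329]), (0.81, [403.0, 220.0], [0.405, -0.326]), (0.59, [259.0, 114.0], [0.533, -0.151])]
  p2 [(0.45, [416.0, 119.0], [0.527, -0.33]), (0.22, [257.0, 112.0], [0.535, -0.151])]
  bin []
  bracket [(0.57, [272.0, 200.0], [0.425, -0.159])]
tray2 5.8083 [-0.5   0.29  0.04  1.32  0.    2.64]
  t1 [(0.97, [292.0, 252.0], [0.433, -0.165]), (0.96, [277.0, 176.0], [0.532, -0.149]), (0.93, [415.0, 271.0], [0.407, -0.326]), (0.93, [427.0, 180.0], [0.527, -0.331])]
  p2 []
  bin []
  bracket [(0.95, [199.0, 41.0], [0.683, -0.06])]
brk 7.175 [-0.17  0.3   0.05  1.32 -0.    2.97]
  t1 [(0.9, [425.0, 208.0], [0.531, -0.154]), (0.73, [546.0, 299.0], [0.405, -0.328]), (0.67, [567.0, 212.0], [0.526, -0.332]), (0.56, [425.0, 284.0], [0.428, -0.163])]
  p2 [(0.86, [130.0, 205.0], [0.538, 0.208])]
  bin [(0.61, [142.0, 201.0], [0.535, 0.212])]
  bracket [(0.56, [348.0, 77.0], [0.685, -0.056])]
bin 12.6583 [ 0.17  0.23  0.    1.34  0.   -2.97]
  t1 [(0.93, [563.0, 234.0], [0.432, -0.165]), (0.55, [569.0, 159.0], [0.529, -0.153])]
  p2 [(0.79, [278.0, 156.0], [0.534, 0.21])]
  bin [(0.16, [427.0, 219.0], [0.444, 0.009])]
  bracket [(0.79, [504.0, 23.0], [0.685, -0.06])]
bin2 13.7833 [ 0.37  0.15 -0.1   1.32 -0.   -2.78]
  t1 []
  p2 [(0.73, [342.0, 86.0], [0.533, 0.214])]
  bin []
  bracket []
```

View pics/m1.png

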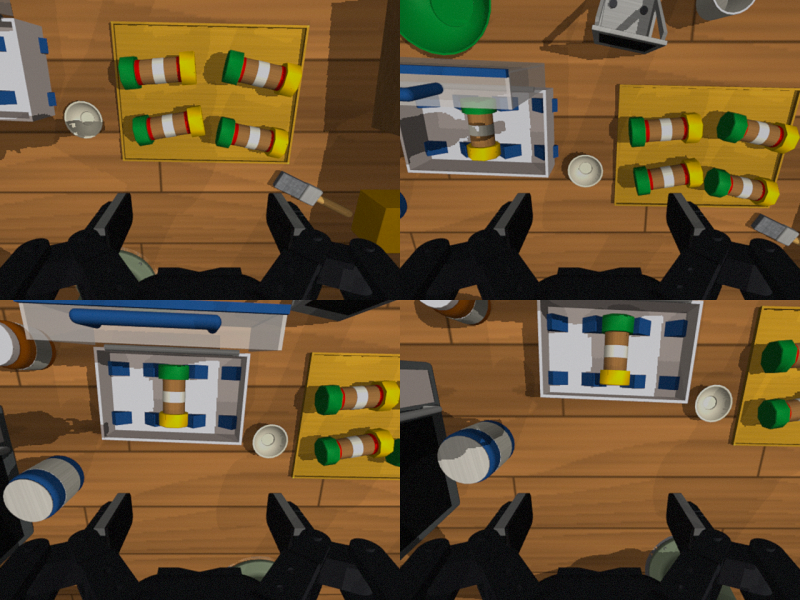

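The mosaic shows the four tubes with their green ends facing left (+y) and their red rings. p2 is in the middle groove and the bracket is at the top of the second view. Next I fit the tube axes by colour and enlarge the bin and bracket.

```bash
cat > fit.py <<'E'
from h import *
import pickle
def tubes(f,dets,z):
    """each detection mask -> green, yellow centroid px"""
    hsv=cv2.cvtColor(f["img"],cv2.COLOR_RGB2HSV); res=[]
    for d in dets:
        m=cv2.dilate(d["mask"].astype(np.uint8),np.ones((5,5)))>0
        g=m&(hsv[...,0]>50)&(hsv[...,0]<80)&(hsv[...,1]>120)
        y=m&(hsv[...,0]>24)&(hsv[...,0]<34)&(hsv[...,1]>150)&(hsv[...,2]>110)
        r=m&((hsv[...,0]<5)|(hsv[...,0]>174))&(hsv[...,1]>150)
        if g.sum()<30 or y.sum()<30: continue
        c=[np.array(np.nonzero(k)[::-1]).mean(1) for k in (g,y)]
        res.append((c[0],c[1],g.sum(),y.sum(),r.sum(),d["score"]))
    return res
def pose(f,r,z):
    a,b=onz(f,r[0],z)[:2],onz(f,r[1],z)[:2]; v=a-b
    return (a+b)/2,np.arctan2(v[1],v[0]),np.linalg.norm(v)
if __name__=="__main__":
    V=pickle.load(open("v.pkl","rb"))
    for n,f in V.items():
        for k in ("t1","p2"):
            for r in tubes(f,f["sil"][k],0):
                c,a,l=pose(f,r,.035 if k=="t1" else .041); print(n,k,r[5],c.round(4),np.degrees(a).round(1),l.round(3),r[2:5])
    # p triangulated
    for k,vs in (("p2",("bin","bin2")),("p2",("brk","bin2"))):
        print(k,tri([ray(V[v],V[v]["det"][k][0]["centre"]) for v in vs]))
    bs=[tri([ray(V["tray2"],V["tray2"]["det"]["bracket"][0]["centre"]),ray(V["brk"],V["brk"]["det"]["bracket"][0]["centre"]),ray(V["bin"],V["bin"]["det"]["bracket"][0]["centre"])])]
    print(bs)
    for v in V: print(v,"lid_bar",[(d["score"],np.round(d["centre"]).tolist()) for d in V[v]["det"]["lid_bar"]])
    a=cv2.resize(V["brk"]["img"][0:150,270:470],None,fx=4,fy=4,interpolation=cv2.INTER_CUBIC)
    cv2.imwrite("pics/c_brk.png",a[:,:,::-1])
    b=cv2.resize(V["bin2"]["img"][0:165,210:510],(800,440),interpolation=cv2.INTER_CUBIC)
    cv2.imwrite("pics/c_bin.png",b[:,:,::-1])
E
python3 fit.py
```

```text
tray t1 0.87 [ 0.5349 -0.1436] 95.5 0.107 (np.int64(1262), np.int64(758), np.int64(411))
tray t1 0.86 [ 0.5298 -0.3361] 80.3 0.111 (np.int64(1368), np.int64(724), np.int64(342))
tray t1 0.83 [ 0.4063 -0.3267] 77.8 0.113 (np.int64(1151), np.int64(599), np.int64(266))
tray t1 0.82 [ 0.4303 -0.1597] 98.7 0.109 (np.int64(1038), np.int64(627), np.int64(315))
tray2 t1 0.96 [ 0.405  -0.3273] 76.2 0.115 (np.int64(1148), np.int64(529), np.int64(231))
tray2 t1 0.79 [ 0.5332 -0.145 ] 94.0 0.109 (np.int64(1094), np.int64(656), np.int64(354))
tray2 t1 0.57 [ 0.4289 -0.1598] 96.6 0.108 (np.int64(947), np.int64(559), np.int64(287))
tray2 t1 0.57 [ 0.5279 -0.3372] 79.0 0.114 (np.int64(1312), np.int64(623), np.int64(269))
tray2 p2 0.59 [ 0.5288 -0.3353] 79.0 0.112 (np.int64(1312), np.int64(623), np.int64(269))
brk t1 0.76 [ 0.4045 -0.3301] 76.3 0.122 (np.int64(1555), np.int64(488), np.int64(130))
brk t1 0.71 [ 0.5326 -0.152 ] 92.7 0.114 (np.int64(1150), np.int64(618), np.int64(324))
brk t1 0.67 [ 0.4287 -0.1666] 95.1 0.113 (np.int64(949), np.int64(525), np.int64(280))
brk t1 0.59 [ 0.5269 -0.3414] 78
[... 169 characters left out ...]
722] 96.5 0.119 (np.int64(1514), np.int64(540), np.int64(210))
bin p2 0.71 [0.5352 0.2088] -0.6 0.093 (np.int64(1129), np.int64(582), np.int64(0))
bin2 t1 0.7 [0.5353 0.2047] -1.6 0.105 (np.int64(204), np.int64(56), np.int64(0))
bin2 p2 0.59 [0.5379 0.2073] 0.9 0.092 (np.int64(1384), np.int64(665), np.int64(0))
p2 (array([0.53367486, 0.21244866, 0.02443678]), np.float64(0.0014280635777880028))
p2 (array([0.53486407, 0.21389499, 0.02762037]), np.float64(0.0004987975647535118))
[(array([ 6.84526567e-01, -5.86438162e-02, -4.01927378e-04]), np.float64(0.002906367922631875))]
tray lid_bar []
tray2 lid_bar []
brk lid_bar []
bin lid_bar [(0.97, [233.0, 30.0]), (0.68, [99.0, 278.0])]
bin2 lid_bar []
```

View pics/c_brk.png

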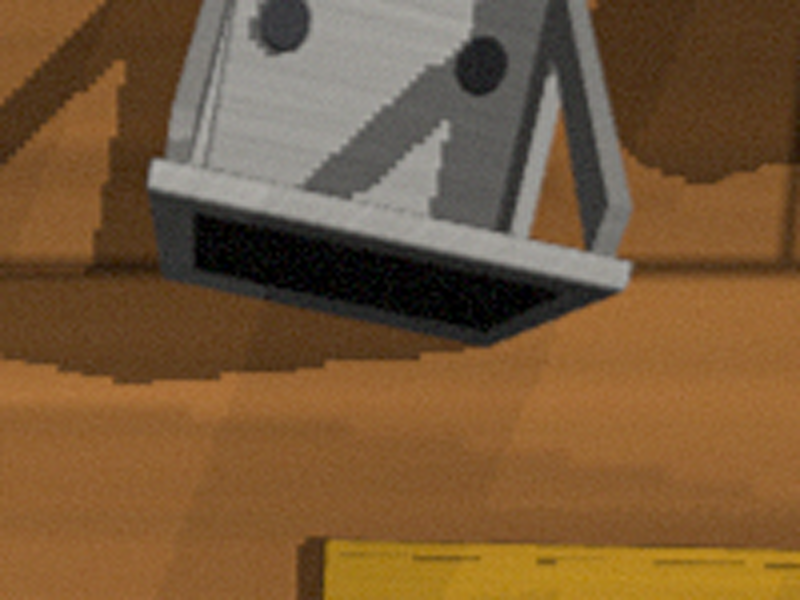

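View pics/c_bin.png

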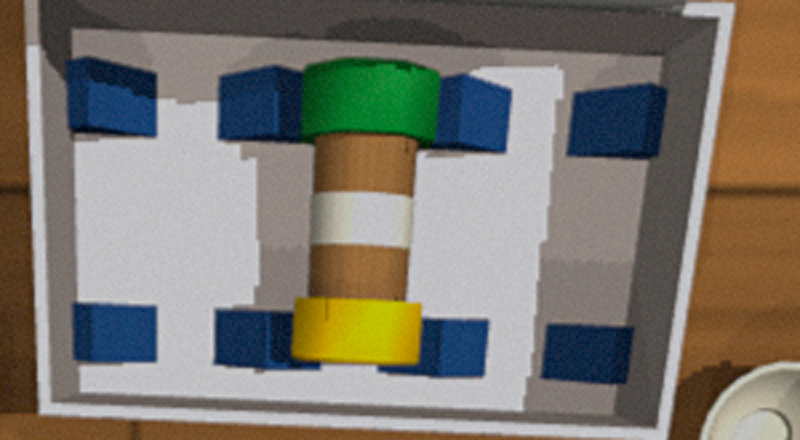

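Run:
```python
from h import *
import pickle
V=pickle.load(open("v.pkl","rb"))
k=lambda p:(270+p[0]/4,p[1]/4)
f=V["brk"]
for z,a,b in ((0,(163,275),(490,343)),(.15,(150,190),(628,288))):
    A,B=onz(f,k(a),z),onz(f,k(b),z); v=A-B; print("brk",z,A.round(4),B.round(4),np.linalg.norm(v).round(4),"yaw",np.degrees(np.arctan2(v[1],v[0])-np.pi/2).round(2),((A+B)/2).round(4))
f=V["bin2"]; k=lambda p:(210+p[0]*300/800,p[1]*165/440)
P=[onz(f,k(p),.068) for p in ((43,414),(665,438),(734,4))]
for p in P: print(p.round(4))
v=P[0]-P[1]; print("len",np.linalg.norm(v),"yaw",np.degrees(np.arctan2(v[1],v[0]))-90)
y=np.arctan2(v[1],v[0])-np.pi/2; print("centre",((P[0]+P[1])/2)[:2]+.0825*np.array([np.cos(y),np.sin(y)]))
v=P[2]-P[1]; print("side",np.linalg.norm(v),np.degrees(np.arctan2(v[1],v[0])))
# blue ridges at z .032 top-ish / p centroid
d=V["bin"]["det"]["lid_bar"][0]["centre"]; print("bar",onz(V["bin"],d,.273))
s=look("scene"); dd=tip_of("scene","lid_bar"); dd=[x for x in dd if x["score"]>.5]
print([x["centre"] for x in dd], [tri([ray(s,x["centre"]),ray(V["bin"],d)]) for x in dd])
s2=look("side"); d2=tip_of("side","lid_bar"); print([tri([ray(s2,x["centre"]),ray(V["bin"],d)]) for x in d2])
```

```text
brk 0 [ 0.6937 -0.0114  0.    ] [ 0.675  -0.1094  0.    ] 0.0997 yaw -10.81 [ 0.6843 -0.0604  0.    ]
brk 0.15 [ 0.6924 -0.0117  0.15  ] [ 0.6743 -0.1094  0.15  ] 0.0993 yaw -10.5 [ 0.6833 -0.0605  0.15  ]
[0.4576 0.3465 0.068 ]
[0.4478 0.0788 0.068 ]
[0.611  0.0717 0.068 ]
len 0.26783015148105116 yaw -2.09754776582551
centre [0.53513964 0.20965134]
side 0.16340959168036093 -2.4895242865645666
bar [0.62475413 0.2068855  0.273     ]
[[356.2, 178.2]] [(array([0.62198668, 0.20220926, 0.28194191]), np.float64(0.002929981049181711))]
[(array([0.6206551 , 0.20675922, 0.27652918]), np.float64(0.0034098081657574176))]
```

Measurements so far:
- **Bracket foot:** (0.684, -0.060), yaw -10.6°.
- **Bin centre:** (0.535, 0.210), yaw -2.2°.
- **p2:** in the middle groove.
- **Lid bar:** (0.621, 0.206, 0.276).

The lid skirt overhangs the place where the hand goes, so I first nudge the lid further open. Then I pick and press the first tube.

```bash
cat > job.py <<'E'
from h import *
from fit import tubes,pose
BR=np.array([.684,-.0604]); BY=np.radians(-10.6)
BIN=np.array([.535,.2097]); NY=np.radians(-2.2)
DZ=.014   # TCP below tube axis
GRIP=80
def st(tag):
    s=get_state(); print(tag,round(s["clock"],1),"p",s["position"].round(4),"F",s["contact_force"].round(1),"gap",round(float(s["finger_gap"]),3),"gf",round(float(s["grasp_force"]),1)); return s
def wrap(a): return (a+np.pi)%(2*np.pi)-np.pi
def find(xy):
    """wrist look now -> (centre,yaw) of tube nearest xy"""
    f=look("wrist"); best=None
    for r in tubes(f,silhouettes("wrist","t1"),0):
        c,a,l=pose(f,r,.038)
        if .085<l<.14 and (best is None or np.linalg.norm(c-xy)<np.linalg.norm(best[0]-xy)): best=(c,a,l)
    t=[onz(f,d["centre"],.03)[:2] for d in tip_of("wrist","t1") if d["score"]>.3]
    return best,t,f
def pick(xy,yaw,z=.030,tag="a"):
    movep([*xy,.22],down(yaw)); 
    b,t,f=find(xy); print("find",b,[x.round(4) for x in t])
    cv2.imwrite(f"pics/pick_{tag}.png",f["img"][:,:,::-1])
    if b is None or np.linalg.norm(b[0]-xy)>.05: raise SystemExit("not found")
    c,a=b[0],b[1]
    n=[x for x in t if np.linalg.norm(x-c)<.03]
    if n: # along-axis position from the network centre
        u=np.array([np.cos(a),np.sin(a)]); c=c+u*np.dot(min(n,key=lambda x:np.linalg.norm(x-c))-c,u)*.7
    yw=a if abs(wrap(a-yaw))<1.6 else a+np.pi
    movep([*c,.10],down(yw)); move_l([*c,z-DZ],.12)
    grab(GRIP); st("grab"); move_l([*c,.13],.2); st("lift")
    return c
def press(end,tag=""):
    """end 0: tool +x end against the plate, 1: other end"""
    u=np.array([np.cos(BY),np.sin(BY)]); y=BY+end*np.pi
    P=lambda d:[*(BR-u*d),.11-DZ]
    movep(P(.10),down(y)); 
    hit=move_l(P(.048),.035,until_force=28)
    s=st("press%d hit %s"%(end,hit)); d=float(np.dot(BR-s["position"][:2],u)); print("  d=",round(d,4))
    move_l(P(.10),.2); return d
E
python3 - <<'E'
from job import *
grab(40)
movep([.565,.205,.32],down(NY)); move_l([.565,.205,.252],.15); st("0")
print(move_l([.657,.202,.252],.06,until_force=8)); st("pushed")
p=get_state()["position"]; move_l([p[0]-.05,p[1],.252],.2); move_l([p[0]-.05,p[1],.32],.2)
let_go()
pick(np.array([.431,-.162]),np.radians(97),tag="a")
d=[press(0),press(1)]; print(sum(d)); st("end")
f=look("scene"); cv2.imwrite("pics/s1.png",cv2.resize(f["img"][130:370,90:490],(800,480),interpolation=cv2.INTER_CUBIC)[:,:,::-1])
f=look("wrist"); cv2.imwrite("pics/w1.png",f["img"][:,:,::-1])
E
```

```text
0 16.0 p [0.5649 0.2056 0.2534] F [ 0.6  0.5 -0.1] gap 0.002 gf 0.0
False
pushed 17.7 p [0.6571 0.2021 0.2524] F [-0.5  0.3  1.1] gap 0.002 gf 0.2
find (array([ 0.43174219, -0.16579515]), np.float64(1.7460484097423756), np.float64(0.1121271245613334)) [array([ 0.4066, -0.3266]), array([ 0.5281, -0.3339]), array([ 0.4289, -0.1596]), array([ 0.5327, -0.1468])]
grab 24.6 p [ 0.4312 -0.1615  0.0169] F [-2.4  1.2  8.6] gap 0.492 gf 79.7
lift 25.3 p [ 0.4303 -0.1609  0.1292] F [-0.4  0.7 -2.1] gap 0.485 gf 81.1
press0 hit True 28.6 p [ 0.626  -0.0491  0.0932] F [ 0.5  0.5 -1.1] gap 0.49 gf 84.1
  d= 0.0591
press1 hit True 32.9 p [ 0.6247 -0.049   0.0935] F [ 0.2  0.7 -2.1] gap 0.491 gf 84.1
  d= 0.0604
0.11947843681575689
end 33.3 p [ 0.5854 -0.0419  0.0962] F [ 0.3 -0.1 -1.4] gap 0.489 gf 84.1
```

```bash
python3 -c "
import cv2,numpy as np
a=cv2.imread('pics/s1.png');b=cv2.imread('pics/w1.png')
cv2.imwrite('pics/m2.png',np.vstack([cv2.resize(a[80:480,0:800],(600,300)),cv2.resize(b[60:360,40:640],(600,300))]))"
```

```text
(no output)
```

View pics/m2.png

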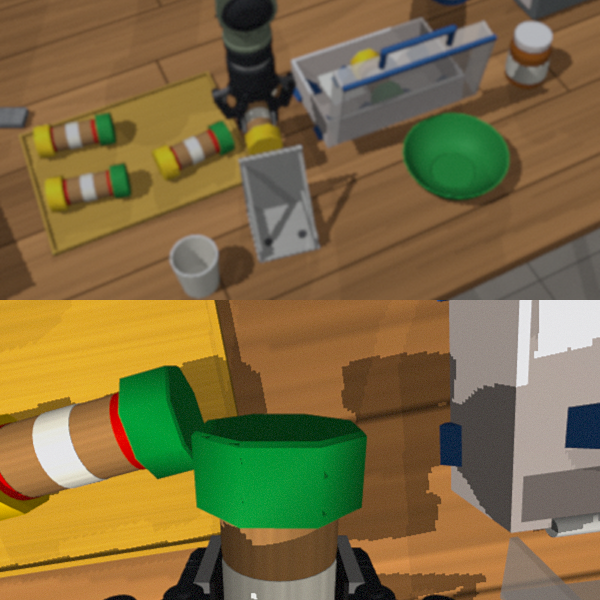

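The first tube's caps are both home, with no red at the green end (280,470) or the yellow end (262,135). The lid leans back. Placing it in the groove at y = -79.

```bash
cat >> job.py <<'E'
def place(y,axz,d,bias=0.,tag=""):
    Rz=np.array([[np.cos(NY),-np.sin(NY)],[np.sin(NY),np.cos(NY)]])
    off=(d[0]-d[1])/2; yaw=NY+np.pi
    xy=BIN+Rz@np.array([off,y+bias])      # tool x points to -bin x
    p=get_state()["position"]; move_l([p[0]-.02,p[1]+.02,.24],.25)
    movep([*xy,.20],down(yaw)); move_l([*xy,axz-DZ+.02],.18)
    h=move_l([*xy,axz-DZ-.002],.04,until_force=7); s=st("seated %s"%h)
    grab(25); let_go(); s=st("open"); 
    move_l([*xy,.20],.15); st("up")
    f=look("wrist"); cv2.imwrite(f"pics/place_{tag}.png",f["img"][:,:,::-1])
E
python3 - <<'E'
from job import *
place(-.079,.034,(.0591,.0604),.001,"a")
p=get_state()["position"]; movep([.44,.14,.34],down(NY+np.pi)) if 0 else None
E
```

```text
seated True 36.3 p [0.5313 0.1318 0.02  ] F [-0.5 -0.4  5.9] gap 0.49 gf 85.0
open 37.1 p [0.5311 0.137  0.019 ] F [ 2.8 14.9 -5.3] gap 0.999 gf 26.8
up 38.4 p [0.5307 0.1317 0.1989] F [ 0.1 -0.2  0.7] gap 1.002 gf 0.0
```

View pics/place_a.png

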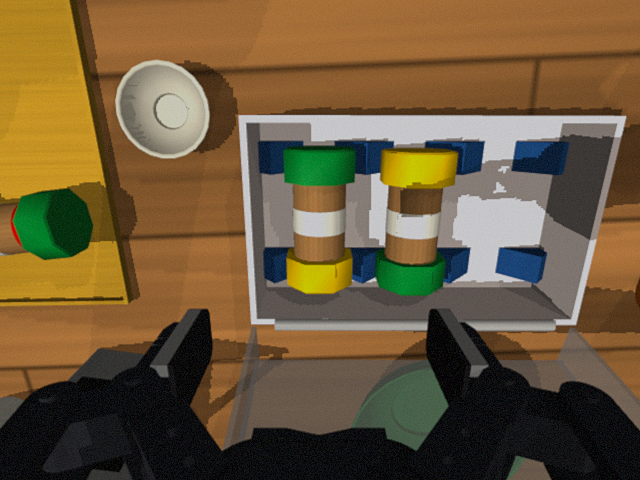

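The first tube is seated next to p2, at pixel (320,220), with no red. The fingers' brush against the wall was about 15 N. Next tube goes to the other groove.

```bash
cat >> job.py <<'E'
def cycle(xy,yaw,y,axz,bias,tag,sums=(.117,.1215)):
    pick(np.array(xy),yaw,tag=tag)
    for k in range(2):
        d=[press(0),press(1)]; g=get_state()["finger_gap"]
        print("sum",round(sum(d),4),"gap",round(float(g),3))
        if not .46<g<.52: raise SystemExit("lost grip")
        if sums[0]<sum(d)<sums[1]: break
    else: raise SystemExit("bad sum")
    f=look("wrist"); cv2.imwrite(f"pics/held_{tag}.png",f["img"][:,:,::-1])
    place(y,axz,d,bias,tag)
E
sed -i 's/until_force=28/until_force=35/' job.py
python3 - <<'E'
from job import *
cycle([.533,-.149],np.radians(94),.079,.034,-.001,"b")
for c in ("scene","side"):
    f=look(c); cv2.imwrite(f"pics/{c}_b.png",f["img"][:,:,::-1])
a=cv2.imread("pics/held_b.png");b=cv2.imread("pics/place_b.png")
cv2.imwrite("pics/m3.png",cv2.resize(np.vstack([np.hstack([a,b]),np.hstack([cv2.imread("pics/scene_b.png"),cv2.imread("pics/side_b.png")])]),(800,600),interpolation=cv2.INTER_AREA))
E
```

```text
find (array([ 0.53357596, -0.15079258]), np.float64(1.6518124044663358), np.float64(0.11195229386415481)) [array([ 0.5303, -0.3353]), array([ 0.5341, -0.1473])]
grab 41.6 p [ 0.5337 -0.1487  0.017 ] F [-1.8  0.8  5.6] gap 0.487 gf 80.1
lift 42.3 p [ 0.5326 -0.1481  0.129 ] F [-0.   0.4 -2.2] gap 0.491 gf 81.1
press0 hit True 45.5 p [ 0.6251 -0.0492  0.0938] F [-1.3 -0.3 -2.6] gap 0.486 gf 81.2
  d= 0.0599
press1 hit True 49.9 p [ 0.6254 -0.0493  0.0939] F [ 0.2 -0.4 -1.9] gap 0.495 gf 81.3
  d= 0.0597
sum 0.1196 gap 0.485
seated True 53.8 p [0.538  0.2876 0.02  ] F [-1.1 -0.3  6.3] gap 0.489 gf 82.0
open 54.5 p [0.5368 0.2836 0.0182] F [ 0.9 -8.6 -0.2] gap 0.996 gf 32.6
up 55.8 p [0.5375 0.2874 0.1988] F [-0.2 -0.9 -0.2] gap 1.0 gf 0.0
```

View pics/m3.png

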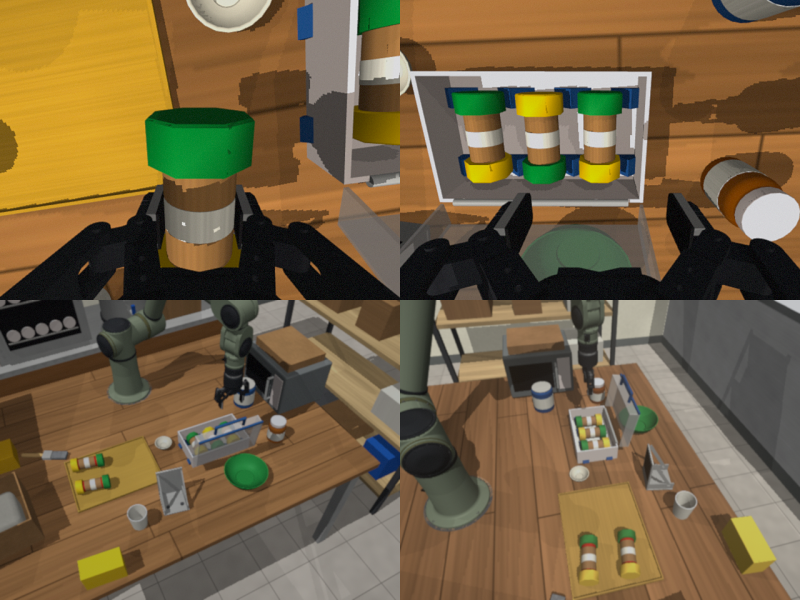

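The bottom row is full, with three tubes at mosaic pixels (480,140), (540,140) and (600,140) and no red rings. The third tube goes in the saddle at y = -39.5.

Run:
```python
from job import *
p=get_state()["position"]; move_l([p[0]-.05,p[1]-.05,.26],.25)
cycle([.528,-.335],np.radians(79),-.0395,.074,.0,"c")
a=cv2.imread("pics/held_c.png");b=cv2.imread("pics/place_c.png")
cv2.imwrite("pics/m4.png",cv2.resize(np.hstack([a,b]),(800,300),interpolation=cv2.INTER_AREA))
```

```text
find (array([ 0.52764427, -0.33469764]), np.float64(1.3795197795233782), np.float64(0.10953866137061338)) [array([ 0.4069, -0.3232]), array([ 0.5261, -0.3321])]
grab 60.6 p [ 0.5283 -0.3335  0.0171] F [-1.8  0.9  4.8] gap 0.488 gf 80.3
lift 61.3 p [ 0.5273 -0.3326  0.1289] F [-0.6 -0.2 -2.4] gap 0.492 gf 81.0
press0 hit True 64.4 p [ 0.6235 -0.0491  0.0938] F [-0.1 -0.2 -2.4] gap 0.491 gf 81.3
  d= 0.0616
press1 hit False 69.0 p [ 0.6278 -0.05    0.095 ] F [-24.5   3.7  15.1] gap 0.492 gf 82.9
  d= 0.0571
sum 0.1187 gap 0.49
seated True 72.3 p [0.5359 0.1708 0.0602] F [0.6 1.7 3.6] gap 0.491 gf 81.6
open 73.1 p [0.5349 0.1702 0.0595] F [ 0.4 -0.4  0.4] gap 0.999 gf 0.0
up 74.1 p [0.535  0.17   0.1991] F [-0.1  1.  -0.4] gap 1.002 gf 0.0
```

View pics/m4.png

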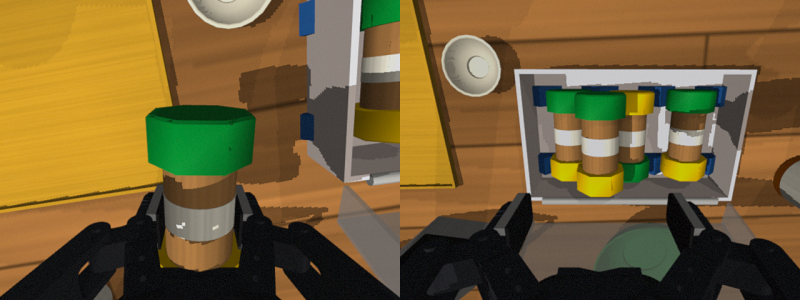

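The third tube is saddled at pixel (600,145) and closed. Fourth tube next.

Run:
```python
from job import *
cycle([.406,-.326],np.radians(77),.0395,.074,.0,"d")
a=cv2.imread("pics/held_d.png");b=cv2.imread("pics/place_d.png")
movep([.42,.21,.36],down(NY)); 
f=look("wrist"); print([(d["score"],d["centre"]) for d in tip_of("wrist","lid_bar")])
cv2.imwrite("pics/z.png",f["img"][:,:,::-1])
s=look("scene"); ds=tip_of("scene","lid_bar"); s2=look("side"); d2=tip_of("side","lid_bar")
for x in ds:
    for y in d2: print(x["score"],y["score"],tri([ray(s,x["centre"]),ray(s2,y["centre"])]))
m=np.vstack([np.hstack([a,b]),np.hstack([cv2.imread("pics/z.png"),s["img"][:,:,::-1]])])
cv2.imwrite("pics/m5.png",cv2.resize(m,(800,600),interpolation=cv2.INTER_AREA))
```

```text
find (array([ 0.40775163, -0.32493602]), np.float64(1.3888747893028064), np.float64(0.10901476085918935)) [array([ 0.4086, -0.326 ])]
grab 78.1 p [ 0.4078 -0.3259  0.0169] F [-1.6  0.5  7.7] gap 0.488 gf 79.9
lift 78.8 p [ 0.4071 -0.3249  0.1291] F [-0.1  0.6 -2.1] gap 0.485 gf 81.1
press0 hit True 82.0 p [ 0.6238 -0.0492  0.0937] F [-0.2  0.2 -1.4] gap 0.495 gf 81.4
  d= 0.0612
press1 hit False 86.6 p [ 0.6275 -0.0499  0.095 ] F [-25.7   3.   15.4] gap 0.488 gf 83.0
  d= 0.0575
sum 0.1187 gap 0.488
seated True 90.2 p [0.5385 0.249  0.0605] F [ 0.2 -0.3  5.2] gap 0.486 gf 81.7
open 90.9 p [0.5375 0.2487 0.0596] F [-0.4  0.7  0.2] gap 1.003 gf 0.0
up 92.0 p [0.5378 0.2489 0.199 ] F [-0.5  0.1 -0.1] gap 1.002 gf 0.0
[]
0.69 0.93 (array([0.66986219, 0.20436024, 0.26704919]), np.float64(0.0017726093806285674))
0.69 0.23 (array([ 0.71881773, -0.05575149,  0.22507759]), np.float64(0.24999688534856818))
```

View pics/m5.png

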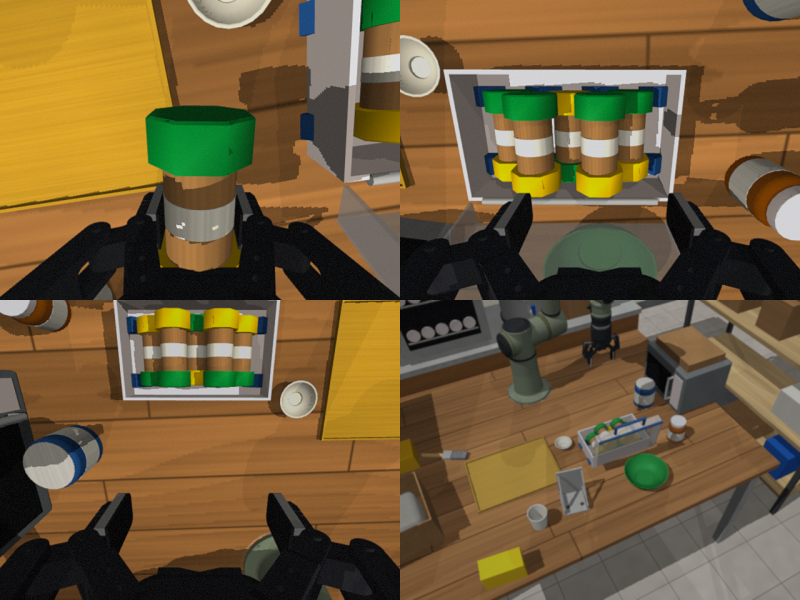

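All four tubes are closed and packed: three below, two saddled, no red, and the bystanders are untouched. The lid bar is at (0.670, 0.204, 0.267), an angle of about 1.72. I grip the bar, bring the lid to about 1.0 rad, release it, then push down gently from above.

```bash
cat >> job.py <<'E'
def bar(th):
    x=.0825-.205*np.cos(th)+.022*np.sin(th); z=.068+.205*np.sin(th)+.022*np.cos(th)
    return np.array([*(BIN+x*np.array([np.cos(NY),np.sin(NY)])),z])
E
python3 - <<'E'
from job import *
o=down(NY+np.pi/2); g=np.array([0,0,-.010])
b=bar(1.72); print(b.round(4))
movep([.50,.21,.36],o); movep(b+[0,0,.07],o); move_l(b+g,.1); st("at bar")
grab(30); st("grip")
for th in np.arange(1.62,.99,-.1): move_l(bar(th)+g,.06)
st("th1"); let_go(); st("rel"); move_l(bar(1.)+[0,0,.08],.15)
s=look("scene"); ds=tip_of("scene","lid_bar"); s2=look("side"); d2=tip_of("side","lid_bar")
for x in ds:
    for y in d2:
        t=tri([ray(s,x["centre"]),ray(s2,y["centre"])])
        if t[1]<.01: print(t, bar(1.))
m=np.hstack([s["img"],s2["img"]])[:,:,::-1]; cv2.imwrite("pics/m6.png",cv2.resize(m,(800,300),interpolation=cv2.INTER_AREA))
E
```

```text
[0.6696 0.2045 0.2675]
at bar 100.5 p [0.6699 0.2047 0.2586] F [-0.4  0.8 -0.3] gap 0.998 gf 0.0
grip 101.2 p [0.6705 0.2045 0.258 ] F [ 3.5 -0.6  2.9] gap 0.127 gf 30.4
th1 104.6 p [0.5282 0.2101 0.2437] F [-0.2  2.5 -1.7] gap 0.12 gf 30.9
rel 105.3 p [0.5289 0.2099 0.2442] F [-0.7  0.  -0.7] gap 0.997 gf 0.0
(array([0.52533718, 0.20365072, 0.25803838]), np.float64(0.0034777622399569503)) [0.52525758 0.21007427 0.2523882 ]
```

View pics/m6.png

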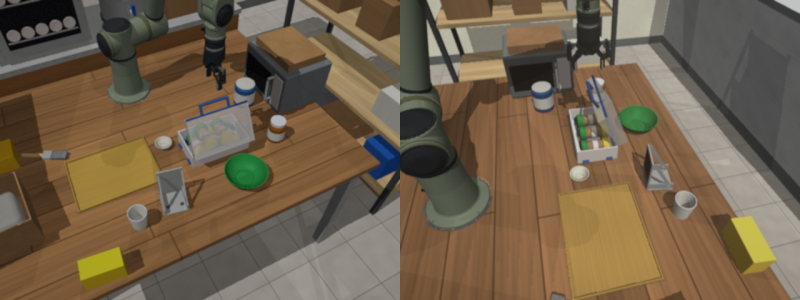

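The lid holds at about 1.0 rad, with its bar at scene pixel (215,103) in the mosaic. Now I push it down along the arc with the fingers shut.

Run:
```python
from job import *
grab(30)
g=np.array([-.004,0,.005])
move_l(bar(1.)+g+[0,0,.01],.1)
for th in np.arange(.95,.04,-.1):
    h=move_l(bar(th)+g,.05,until_force=25)
    if h: st("hit %.2f"%th); break
st("th")
h=move_l(bar(0)+g+[0,0,-.006],.02,until_force=10); st("end %s"%h)
p=get_state()["position"]; move_l(p+[0,0,.12],.15); move_l(p+[-.08,0,.2],.2); 
movep([.35,.0,.35],down(0))
s=look("scene"); ds=tip_of("scene","lid_bar"); s2=look("side"); d2=tip_of("side","lid_bar")
for x in ds:
    for y in d2:
        t=tri([ray(s,x["centre"]),ray(s2,y["centre"])])
        if t[1]<.015: print(t, bar(0.))
a=cv2.resize(s["img"][140:300,220:460],(800,533)); b=s2["img"]
m=np.hstack([cv2.resize(s["img"][130:310,220:460],(400,300)),cv2.resize(b[130:310,200:440],(400,300))])[:,:,::-1]; cv2.imwrite("pics/m7.png",m); st("fin")
```

```text
th 113.4 p [0.4097 0.2143 0.105 ] F [ 0.8  0.2 -0.1] gap 0.001 gf 0.0
end False 114.3 p [0.4087 0.2144 0.0891] F [-0.2  0.  -0.4] gap -0.001 gf 0.0
(array([0.52154782, 0.21010155, 0.25088209]), np.float64(0.0007104317979976911)) [0.41259029 0.21440251 0.09      ]
fin 117.1 p [0.3499 0.0009 0.3495] F [ 0.4 -0.6 -0. ] gap 0.003 gf 0.0
```

View pics/m7.png

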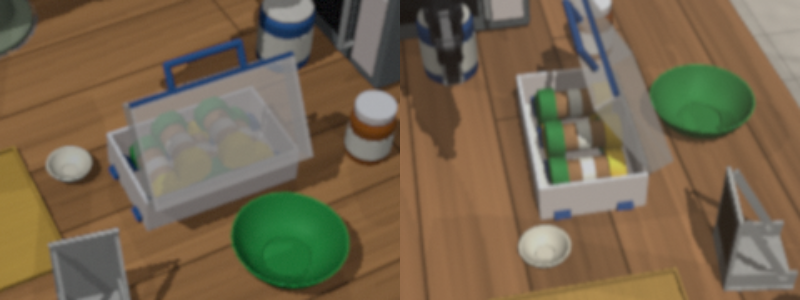

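The lid is still at about 1.0: the fingertips slipped off the front of the bar, and nothing else moved. I grip it again, carry it down to 0.5, then push from above and behind the bar.

Run:
```python
from job import *
let_go(); o=down(NY+np.pi/2); g=np.array([0,0,-.009])
b=bar(.985); movep(b+[-.05,0,.09],o); movep(b+[0,0,.06],o); move_l(b+g,.1); st("at bar")
grab(30); st("grip")
for th in np.arange(.9,.49,-.1): move_l(bar(th)+g,.05)
st("th.5"); let_go(); st("rel"); move_l(bar(.5)+[0,0,.06],.15); 
grab(30)
g=np.array([.005,0,.004])
move_l(bar(.5)+g+[0,0,.012],.1)
for th in np.arange(.45,.04,-.1):
    h=move_l(bar(th)+g,.04,until_force=25); s=st("t%.2f"%th)
    if h: break
h=move_l(bar(0)+g+[0,0,-.008],.02,until_force=12); st("end %s"%h)
p=get_state()["position"]; move_l(p+[0,0,.10],.1); movep([.35,.0,.35],down(0))
s=look("scene"); ds=tip_of("scene","lid_bar"); s2=look("side"); d2=tip_of("side","lid_bar")
for x in ds:
    for y in d2:
        t=tri([ray(s,x["centre"]),ray(s2,y["centre"])])
        if t[1]<.015: print(t, bar(0.))
m=np.hstack([cv2.resize(s["img"][130:310,220:460],(400,300)),cv2.resize(s2["img"][130:310,200:440],(400,300))])[:,:,::-1]; cv2.imwrite("pics/m8.png",m); st("fin")
```

```text
at bar 120.0 p [0.5228 0.2103 0.2429] F [ 0.2 -0.4 -0.1] gap 0.997 gf 0.0
grip 120.7 p [0.5229 0.2102 0.2421] F [ 2.  -0.3 -0.3] gap 0.13 gf 30.1
th.5 123.5 p [0.4478 0.2131 0.176 ] F [ 4.2  1.4 -5.8] gap 0.122 gf 29.7
rel 124.2 p [0.4482 0.213  0.1766] F [-0.7 -0.3 -0.3] gap 0.998 gf 0.0
t0.45 126.8 p [0.4477 0.2132 0.1809] F [ 0.  -0.8 -0.8] gap -0.007 gf 0.0
t0.35 127.5 p [0.4375 0.2136 0.1629] F [ 0.4  0.7 -0.6] gap -0.002 gf 0.0
t0.25 128.1 p [0.4293 0.2139 0.1439] F [-0.6 -0.5 -1.4] gap 0.002 gf 0.0
t0.15 128.8 p [0.4231 0.2142 0.1243] F [ 0.   0.6 -0.3] gap -0.001 gf 0.0
t0.05 129.5 p [0.4189 0.2143 0.1041] F [ 0.2 -1.2  0.3] gap -0.003 gf 0.0
end True 130.0 p [0.4185 0.2145 0.0958] F [-1.1 -0.5  8.5] gap -0.002 gf 4.3
(array([0.41116537, 0.21569869, 0.08724968]), np.float64(0.002212188961764737)) [0.41259029 0.21440251 0.09      ]
fin 132.4 p [0.35   0.0006 0.3493] F [-0.1 -0.3  0.3] gap 0.001 gf 0.0
```

View pics/m8.png

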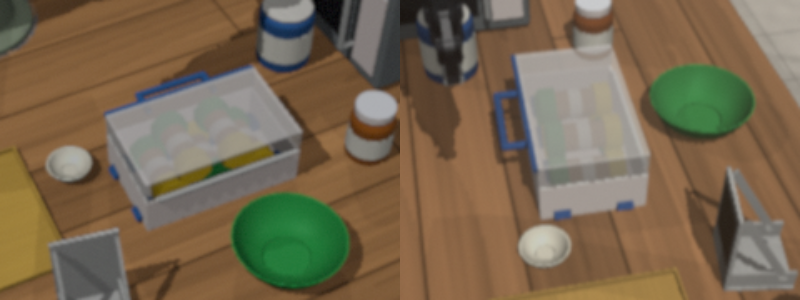

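The lid lies shut, with the bar at z ≈ 0.087–0.090. I press once more to confirm the stop height.

Run:
```python
from job import *
o=down(NY+np.pi/2); b=bar(0)+[.003,0,0]
movep(b+[0,0,.08],o); move_l(b+[0,0,.02],.1); h=move_l(b+[0,0,-.006],.02,until_force=18); st("end %s"%h)
move_l(b+[0,0,.1],.1); movep([.35,.0,.35],down(0)); sleep(.3); st("fin")
print(sign_off())
```

```text
end True 135.1 p [0.4156 0.2144 0.0958] F [-1.5 -1.2  9.8] gap 0.002 gf 4.6
fin 137.6 p [0.35   0.0004 0.3495] F [-0.3 -0.1  0.2] gap 0.004 gf 0.0
the job is handed in; nothing more can be done
None
```

The job is handed in at about 138 s: all four tubes are closed and packed (two filling the bottom row beside the finished one, two saddled on top), the lid is shut, and the bystanders were left alone. The verdict was not shown.

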